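# Fit the test-jig cover over its pin and hold it pressed

## Robot

A 7-joint arm with a two-finger parallel gripper is mounted at the origin on the work surface. World frame = base frame: x ahead of the robot, y to its left, z up, the work surface at z = 0. Lengths are in m, angles in rad, forces in N, time in s.
With the tool pointing down it reaches from about 0.4 to 0.925 m from the base axis. Payload 5.6 kg.
Tool frame: the origin (TCP) lies at the very end of the fingers, on their centre line; the grasp point (between the pads) lies 19 mm behind it; y points along the fingers, z is the direction in which the jaws open and shut, and the axes are right-handed (so a half turn about y gives the same grasp; the last joint's range is limited). The gripper opens to 85 mm and grips with 20 to 120 N. Pads are 22 mm wide; open, the fingers measure 114 mm over their backs; the gripper's body (76 mm by 85 mm) begins 54 mm behind the grasp point. The pads swing forward as they close: fully open they stand 13 mm farther back than shut.
Start: joints at [1.289, 0.468, -0.012, 1.603, 0.006, 1.071, -0.056], TCP at [0.154, -0.632, 0.193] pointing down, gripper open.
Joint ranges: [-2.53, 2.53], [-0.31, 2.02], [-1.57, 1.55], [0.28, 2.44], [-1.29, 4.43], [0.15, 1.84], [-2.92, 2.92]. Speed limits (rad/s): [2.57, 2.57, 3.14, 3.14, 3.14, 3.14, 3.14].

## Interface

Orientations are given as a rotation vector (axis times angle).
In Python, from workcell import bot gives the robot as it stands. The module is installed in compiled form; this text tells all that it offers.
- The arm moves only by the tool move_arm, never from a script. Its argument "targets" is a list that holds one entry, the list of rows, each a list of 4 numbers: the shift along the tool's x, y, z in mm, then the turn about the tool's y in rad. A call has exactly 5 rows; each row is the pose to reach, as a shift and turn from the pose commanded when the call began, along the tool's axes at that moment; what a row does not reach only later rows make up. A row lasts 1/10 s, in which the tool goes at most 50 mm and 8.59 degrees, less where a joint would pass 70% of its speed; a pose out of reach is approached as far as the arm can. A call with a gripper value outside its range is refused whole. "jaw" is the opening, from -1 (shut) to 1 (fully open), so that 0 is half open, set as the call begins (left out, the last holds). The fingers move at their own pace and stop on an object; "newtons" is the grip in N (left out, the last holds). Time passes only in rows, so rows that repeat a pose let the fingers close, or fill a call up. It gives the time, the measured TCP pose, the force and the opening at its end, in the units of the state.
- bot.sense(): the state, without advancing time (a new reading comes with each control period).
- bot.camera(name): name is "scene" or "top" or "wrist"; returns a dict with "image" (420x560x3 uint8, red, green, blue), "mtx" (3x3 intrinsics, pixels), "D" ([k1, k2, p1, p2, k3] as OpenCV has them; the pictures are not rectified), "R" (3x3) and "t" (3): a world point X has camera coordinates R X + t. Camera axes: x right, y down, z forward; pixel columns grow to the right and rows downward; lengths in m; the calibration is good to about 2 mm. A picture is of the moment at which its call begins. There is no depth.
- bot.sign_off(): hands the job in, once; it reports no verdict.
The state is a dict: "time": time; "qpos": joint angles; "joint_velocities": joint speeds; "joint_torque": joint torques, N m; "tcp_pos": TCP position; "eef_rot": TCP orientation; "ft_force": force on the tool from outside, world axes, zero at the start; "ft_torque": the same for the moment, N m; "finger_gap": opening from 0.0 (shut) to 1.0 (fully open).
Only numpy, scipy, OpenCV 4.12 (cv2) and the standard library are available. Lean on these libraries where they do the work, as an engineer would, in place of code of your own. Each camera call takes 0.05 s, during which the arm holds its last target.

## Task

Pick up the aluminium jig cover by its bridge handle and bring it onto the circuit-board test fixture, square with the board and with its boss end over the fixture's locating pin, sliding it about until it drops fully onto the pin and lies flat on the board carrier. Then press it down until the spring-loaded carrier reaches its bottom stop, and finish while still holding the cover pressed down there: do not let go. Leave the other things on the bench where they are.

Things in the scene. Friction and masses are not known exactly. Their poses are not given: they have to be found in the camera images.
- cover: Jig cover, loose, 0.18-0.35 kg: aluminium plate 130 (x) by 80 (y) by 12 mm, flat on the bench, right way up. Origin: centre of its underside, z up. A black bridge handle runs along x in the middle of its top. At the +x end, 47 mm from the middle on the centre line, a round boss, 24 mm across, stands 16 mm above the plate; the socket lies hidden under it.
- handle (a point): Middle of the handle bar, 39 mm straight above the cover origin. The bar is 56 mm long (cover x), 14 mm wide (cover y) and spans heights 32 to 46 mm above the underside; legs 10 mm long (x) centred 23 mm either side of the middle carry it, open between. Pinch it across its 14 mm width.
- socket (a point): Mouth of the socket in the cover's underside, 47 mm from the cover's origin along its +x: a round blind hole 12 mm across, widened a little at the mouth, 24 mm deep, going up into the boss.
- fixture: Test fixture, fixed to the bench: grey base block 180 (x) by 110 (y) by 30 mm high. Origin at the centre of its underside, x along its length. Above it sits the spring-loaded board carrier. At rest it stands with its rim 54 mm above the bench. The finished cover lies on the carrier with its x axis along the fixture's x.
- nest (a point): Centre of the carrier's rim plane, straight above the fixture's origin, axes as the fixture's; it sinks with the carrier. The carrier is a black frame 138 by 88 mm, rim 10 mm wide, with a green circuit board lying below the rim. The cover's underside rests on this rim; the rim does not locate it sideways.
- pin_tip (a point): Top of the fixed locating pin: an upright steel pin 10 mm across, its top 5 mm tapering to 4 mm. It stands on the fixture's centre line, 47 mm from the middle towards +x, and comes up through the board; its tip is 64 mm above the bench, 10 mm above the rim at rest. It does not move when the carrier sinks.
- carrier (a joint): How far the board carrier is pressed down, m: 0 at rest, 0.010 at the bottom stop. It springs back when released; the weight of the cover alone does not sink it. With the cover on, a push of about 2 to 4 N starts it and 10 to 12 N takes it to the stop.
- tweezers: Bystander: steel tweezers, 120 mm long, 8 mm high, origin at the middle of the underside.
- relay: Bystander: small black relay, 30 x 22 x 20 mm, origin under its centre.
- spool: Bystander: spool of solder, 60 mm across, 44 mm high, origin under its centre.
- bottle: Bystander: white bottle, 44 mm across, 110 mm high, origin under its centre.
- parts_tray: Bystander: grey divided parts tray, 120 x 180 x 35 mm, origin under its centre.
- screwdriver: Bystander: screwdriver lying on the bench, origin under its middle.
- spare_board: Bystander: spare green circuit board, 120 x 80 mm, 6 mm high, lying flat, origin under its centre.
Things that resemble listed ones, but are neither listed nor needed, are in the scene too. Leave any blue or turquoise look-alike of the cover alone.

How it is judged:
By the outcome, as a careful person would: the job done as asked, in the order asked, and still so for the second after the job is handed in, while the arm keeps its last pose, push and grip.
It also fails if it takes over 45 s, if anything falls off the work surface, if the arm or the gripper's body presses on something with over 40 N, if the wrist force passes 120 N, or if a joint passes its speed limit or range.

## Working session

There is one attempt and no reset: what is moved stays moved. The work goes in short steps, Python scripts to look and compute and a tool call to move; the robot and the scene stay as the last step left them, time stands still between calls to the robot, and variables do not carry over. Pictures are saved under pics/ and viewed, and the job is handed in when it is done.

Besides the shell and the picture viewer there is one more tool, called after ">>>" as name(argument=value, ...) on one line, values as JSON. move_arm: Moves the arm, as the interface text tells. Its arguments: {"type":"object","properties":{"targets":{"type":"array","items":{"type":"array","items":{"type":"array","items":{"type":"number"}}}},"jaw":{"type":"number"},"newtons":{"type":"number"}},"required":["targets"]}

```bash
mkdir -p pics
python3 - <<'E'
from workcell import bot
import cv2,pickle
s=bot.sense();print({k:s[k] for k in("time","tcp_pos","eef_rot","ft_force","finger_gap")})
for n in("scene","top","wrist"):
    c=bot.camera(n);pickle.dump(c,open(f"pics/{n}0.pkl","wb"));cv2.imwrite(f"pics/{n}0.png",c["image"][:,:,::-1]);print(n,c["mtx"].tolist(),c["D"],c["R"].tolist(),c["t"])
E
```

```text
{'time': 0.0, 'tcp_pos': array([ 0.15352438, -0.63094375,  0.19190014]), 'eef_rot': array([-0.25162147,  2.09676618, -2.09294246]), 'ft_force': array([-0.17313598, -0.05840088,  0.09568182]), 'finger_gap': 0.9994602169084815}
scene [[406.37016163001306, 0.0, 278.75628822734245], [0.0, 406.37016163001306, 214.57302701756794], [0.0, 0.0, 1.0]] [0.03099565 0.         0.         0.         0.        ] [[-0.7541389130355628, 0.6563899773038514, -0.020656658504934235], [0.43515651626101487, 0.47590705563370445, -0.7642979005293914], [-0.4918468320535543, -0.5853756674931984, -0.6445324054737476]] [ 0.46007838 -0.19161318  1.39999309]
top [[391.85023975477964, 0.0, 277.7565241334571], [0.0, 391.85023975477964, 207.5461387343318], [0.0, 0.0, 1.0]] [-0.03337983  0.          0.          0.          0.        ] [[-0.01630956426685201, -0.9998284375807884, -0.008780291463552371], [-0.9985019058429141, 0.016745383428785947, -0.05209161316269094], [0.05222970554668979, 0.007917546247572424, -0.9986037103475651]] [0.00614232 0.56787429 1.10985256]
wrist [[319.31786847318955, 0.0, 282.9288587209731], [0.0, 319.31786847318955, 213.73408407756372], [0.0, 0.0, 1.0]] [-0.04693288  0.          0.          0.          0.        ] [[0.2370083945241758, -0.9715075402795361, -0.0003465617991292162], [-0.9226464577535454, -0.2251999519312682, 0.31306308572713043], [-0.30422119406759085, -0.07387882531661222, -0.9497322697739239]] [-0.64925801 -0.04043281  0.38074604]
```

View pics/scene0.png

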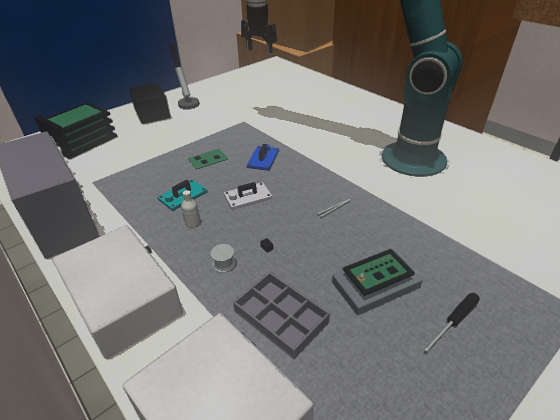

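View pics/top0.png

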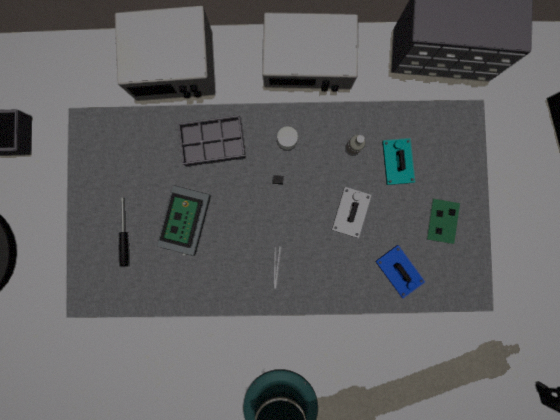

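View pics/wrist0.png

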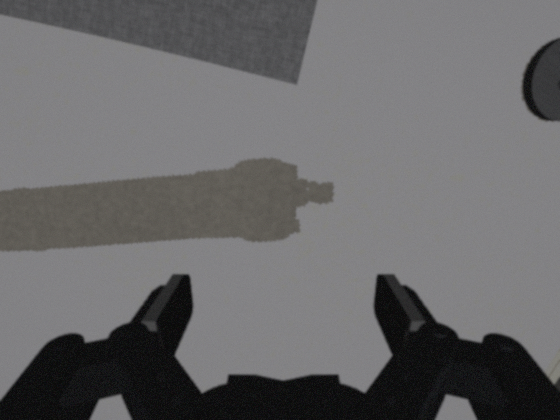

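The silver cover is at top (352,212) and scene (248,194). The fixture is at top (184,220) and scene (377,275). The turquoise and blue ones are look-alikes. I'll enlarge the crops next.

```bash
cat > h.py <<'E'
import numpy as np,cv2,pickle
def ray(c,p):
    u=cv2.undistortPoints(np.array([[p]],float),c["mtx"],c["D"])[0,0]
    R=np.array(c["R"]);t=np.array(c["t"])
    return -R.T@t, R.T@np.array([u[0],u[1],1.])
def onz(c,p,z):
    o,d=ray(c,p);return o+d*(z-o[2])/d[2]
def tri(cps):
    A=np.zeros((3,3));b=np.zeros(3)
    for c,p in cps:
        o,d=ray(c,p);d/=np.linalg.norm(d);P=np.eye(3)-np.outer(d,d);A+=P;b+=P@o
    X=np.linalg.solve(A,b);
    return X,[float(np.linalg.norm(np.cross(X-ray(c,p)[0],ray(c,p)[1]/np.linalg.norm(ray(c,p)[1])))) for c,p in cps]
def proj(c,X):
    return cv2.projectPoints(np.array([X],float),cv2.Rodrigues(np.array(c["R"]))[0],np.array(c["t"]),c["mtx"],c["D"])[0][0,0]
def crop(img,x0,y0,x1,y1,k,name):
    cv2.imwrite(name,cv2.resize(img[y0:y1,x0:x1,::-1],None,fx=k,fy=k,interpolation=cv2.INTER_CUBIC))
E
python3 - <<'E'
from h import *
t=pickle.load(open("pics/top0.pkl","rb"))["image"];s=pickle.load(open("pics/scene0.pkl","rb"))["image"]
a=[cv2.resize(i[y:y+h,x:x+w],(400,300),interpolation=cv2.INTER_CUBIC) for i,x,y,w,h in((t,312,182,80,60),(s,208,165,80,60),(t,140,182,100,75),(s,325,240,100,75))]
cv2.imwrite("pics/crops.png",np.vstack([np.hstack(a[:2]),np.hstack(a[2:])])[:,:,::-1])
E
```

```text
(no output)
```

View pics/crops.png

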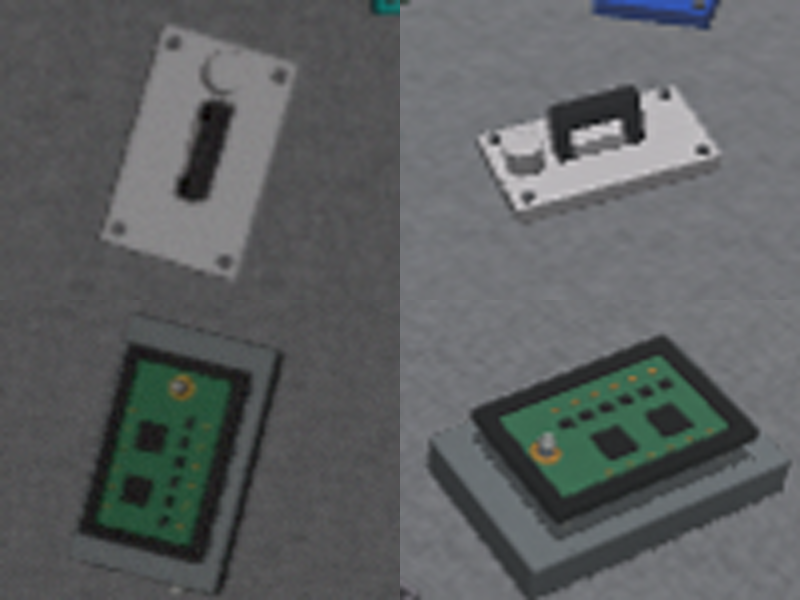

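The crops show the cover's boss at its far end: top crop (222,70), scene crop (523,155). The fixture's pin is at top crop (180,387-300) and scene crop (547-400,440-300). Next I'll measure with masks.

```bash
cat > m1.py <<'E'
from h import *
T=pickle.load(open("pics/top0.pkl","rb"));S=pickle.load(open("pics/scene0.pkl","rb"))
def pc(p,x0,y0,k): return (x0+(p[0]+.5)/k-.5,y0+(p[1]+.5)/k-.5)
# plate mask
def mask(c,x,y,w,h,f):
    m=np.zeros(c["image"].shape[:2],np.uint8);m[y:y+h,x:x+w]=f(c["image"][y:y+h,x:x+w].astype(int))*255
    n,l,st,_=cv2.connectedComponentsWithStats(m);i=1+np.argmax(st[1:,4]);return (l==i).astype(np.uint8)
def rect(c,m,z,conv=True):
    ct=max(cv2.findContours(m,cv2.RETR_EXTERNAL,cv2.CHAIN_APPROX_NONE)[0],key=len)[:,0]
    P=np.array([onz(c,p,z)[:2] for p in ct])
    return cv2.minAreaRect((P*1000).astype(np.float32))
m=mask(T,312,182,80,60,lambda i:i.min(2)>105)
print("plate top",rect(T,m,.012),m.sum())
m=mask(S,208,165,80,60,lambda i:i.min(2)>150);print("plate scene",rect(S,m,.012))
# carrier: black rim + green board, top & scene
def f(i): return (i.max(2)<45)|((i[...,1]-i[...,0]>15))
for c,n,b in((T,"top",(155,187,55,68)),(S,"scene",(335,245,92,70))):
    i=c["image"]; m=mask(c,*b,lambda i:(i[...,1]-i[...,0]>25)&(i[...,1]-i[...,2]>12))
    m=cv2.morphologyEx(m,cv2.MORPH_CLOSE,np.ones((9,9)));
    print("board",n,rect(c,m,.050))
E
python3 m1.py
python3 - <<'E'
from m1 import *
q=lambda a,b:tri([(T,a),(S,b)])
print("handle",q(pc((206,150),312,182,5),pc((594,105) and (194,105),208,165,5)))
print("boss",q(pc((222,70),312,182,5),pc((123,145),208,165,5)))
print("pin",q(pc((180,384-300),140,182,4),pc((147,436-300),325,240,4)))
for n,a,b in(("rimFarL",(130,345),(472,412)),("farR",(250,375),(563,520)),("nearL",(80,532),(665,337)),("nearR",(203,560),(757,432))):
    print(n,q(pc((a[0],a[1]-300),140,182,4),pc((b[0]-400,b[1]-300),325,240,4)))
E
```

```text
plate top ((552.0032348632812, -215.2699432373047), (79.58244323730469, 130.2127685546875), 71.92572021484375) 1049
plate scene ((549.8301391601562, -216.14840698242188), (79.44956970214844, 130.00975036621094), 71.92479705810547)
board top ((536.6322021484375, 268.10205078125), (67.89781188964844, 117.99972534179688), 74.88677978515625)
board scene ((534.4130859375, 266.80560302734375), (66.1119155883789, 115.64807891845703), 74.82514953613281)
plate top ((552.0032348632812, -215.2699432373047), (79.58244323730469, 130.2127685546875), 71.92572021484375) 1049
plate scene ((549.8301391601562, -216.14840698242188), (79.44956970214844, 130.00975036621094), 71.92479705810547)
board top ((536.6322021484375, 268.10205078125), (67.89781188964844, 117.99972534179688), 74.88677978515625)
board scene ((534.4130859375, 266.80560302734375), (66.1119155883789, 115.64807891845703), 74.82514953613281)
handle (array([ 0.55189651, -0.2130528 ,  0.04495319]), [0.0005446770109283532, 0.0005446770109284027])
boss (array([ 0.59741301, -0.22567627,  0.03109373]), [0.00027082254891483664, 0.0002708225489148583])
pin (array([0.58243409, 0.25393092, 0.06369068]), [0.001233035226267371, 0.0012330352262674646])
rimFarL (array([0.62083439, 0.2571466 , 0.11609269]), [0.021617902521542814, 0.021617902521542914])
farR (array([ 0.57871905,  0.24250674, -0.0224625 ]), [0.026151352524309043, 0.026151352524309238])
nearL (array([0.49770711, 0.28968519, 0.11557867]), [0.021148085705971032, 0.021148085705971133])
nearR (array([ 0.44183601,  0.2799626 , -0.01617969]), [0.028379757611345403, 0.028379757611345296])
```

Both views agree:

| Item | x, y (m) | Yaw | Heights |
|---|---|---|---|
| Cover | (0.551, -0.2155) | -18.1° | handle z ~45 mm at the bar top, boss top ~31 mm (expected 28) |
| Fixture | (0.5355, 0.2675) | -15.1° | pin tip 63.7 mm (expected 64) |

Next I'll work out the tool axes and the first move.

```bash
cat >> h.py <<'E'
def rel(s,target,yaw_deg):
    """shift in tool axes mm to target; turn about tool y to bring tool z axis (jaw) to cover y, both options"""
    R=cv2.Rodrigues(np.array(s["eef_rot"]))[0]
    sh=R.T@(np.array(target)-s["tcp_pos"])*1000
    a=np.radians(yaw_deg);cy=np.array([-np.sin(a),np.cos(a),0])
    out=[]
    for sg in(1,-1):
        v=R.T@(cy*sg);out.append(float(np.arctan2(v[0],v[2])))
    return R,sh,out
E
python3 - <<'E'
from h import *
from workcell import bot
s=bot.sense();R,sh,o=rel(s,[.552,-.2155,.150],-18.1);print(R.round(3),sh.round(1),o,s["qpos"].round(3))
E
```

```text
[[-0.972 -0.     0.236]
 [-0.236  0.001 -0.972]
 [ 0.    -1.    -0.001]] [-485.4   42.5 -309.6] [-2.5869728597537938, 0.5546197938359995] [ 1.289  0.468 -0.012  1.603  0.006  1.071 -0.056]
```

>>> move_arm(targets=[[[-35,0,-20,0.08],[-80,5,-45,0.17],[-125,8,-75,0.26],[-170,10,-105,0.35],[-215,14,-135,0.45]]], jaw=0.2, newtons=60)

```text
time: 0.65
tcp_pos: [0.3221, -0.4584, 0.1797]
eef_rot: [-0.228, -2.108, 2.108]
ft_force: [0.9, -0.6, -0.2]
finger_gap: 0.602
```

Run:
```python
from h import *
from workcell import bot
s=bot.sense();R,sh,o=rel(s,[.552,-.2155,.150],-18.1);print(s["tcp_pos"],sh.round(1),o,s["qpos"].round(3))
```

```text
[ 0.32212523 -0.45837074  0.17973285] [-172.6   29.7 -286.4] [-3.041125480124428, 0.10046717346536543] [ 0.905  0.332 -0.007  1.839  0.003  0.97  -0.89 ]
```

>>> move_arm(targets=[[[-25,0,-40,0.05],[-50,0,-80,0.1],[-75,0,-120,0.1],[-100,0,-160,0.1],[-123,0,-200,0.1]]])

```text
time: 1.15
tcp_pos: [0.4844, -0.2886, 0.1798]
eef_rot: [-0.322, -2.054, 2.054]
ft_force: [0.3, -0.7, -1.1]
finger_gap: 0.6
```

Run:
```python
from h import *
from workcell import bot
s=bot.sense();R,sh,o=rel(s,[.552,-.2155,.150],-18.1);print(s["tcp_pos"],sh.round(1),o,s["qpos"].round(3))
c=bot.camera("wrist");pickle.dump(c,open("pics/w1.pkl","wb"));cv2.imwrite("pics/w1.png",c["image"][:,:,::-1])
```

```text
[ 0.48442118 -0.28858518  0.17978322] [-42.   29.8 -90.3] [-3.13680905937475, 0.004783594215043347] [ 0.552  0.342 -0.091  1.826  0.037  0.975 -1.437]
```

View pics/w1.png

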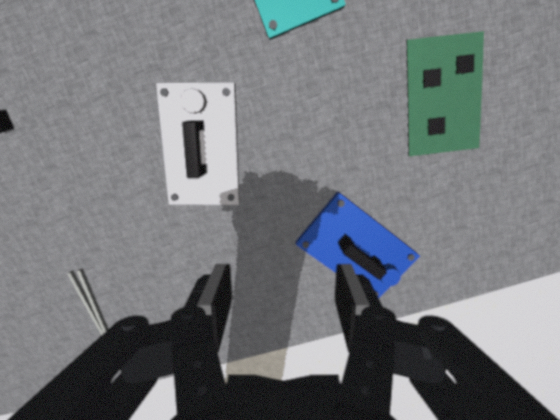

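The silver cover is ahead at (200,143), with its boss at (193,100) and its handle at (195,150), square to the jaws. I'll move over it and descend to z≈0.10.

>>> move_arm(targets=[[[-14,0,-30,0],[-28,0,-60,0],[-42,10,-90,0.005],[-42,45,-90,0.005],[-42,75,-90,0.005]]])

```text
time: 1.7
tcp_pos: [0.5515, -0.2162, 0.1039]
eef_rot: [-0.325, -2.053, 2.052]
ft_force: [-0.5, -0.6, -0.7]
finger_gap: 0.6
```

Run:
```python
from h import *
from workcell import bot
c=bot.camera("wrist");pickle.dump(c,open("pics/w2.pkl","wb"));cv2.imwrite("pics/w2.png",c["image"][:,:,::-1])
s=bot.sense();R,sh,o=rel(s,[.552,-.2155,.020],-18.1);print(s["tcp_pos"],sh.round(1),o,s["qpos"].round(3),R.round(3))
w1=pickle.load(open("pics/w1.pkl","rb"))
for n,a,z in(("boss top",(193,100),.028),("handle",(193,148),.046)): print(n,onz(w1,a,z))
print(proj(c,[.551,-.2155,.046]),proj(c,[.551+.047*.9505,-.2155-.047*.3107,.028]))
```

```text
[ 0.54730331 -0.21572743  0.09844312] [-5.1 78.4 -1.7] [-3.14060491930168, 0.0009877342881136138] [ 0.407  0.486 -0.114  1.821  0.071  0.847 -1.627] [[-0.951 -0.008 -0.31 ]
 [ 0.31   0.003 -0.951]
 [ 0.009 -1.    -0.   ]]
boss top [ 0.59761638 -0.23072518  0.028     ]
handle [ 0.55419434 -0.21804125  0.046     ]
[282.9031496  217.00116836] [283.06000722 154.3205559 ]
```

View pics/w2.png

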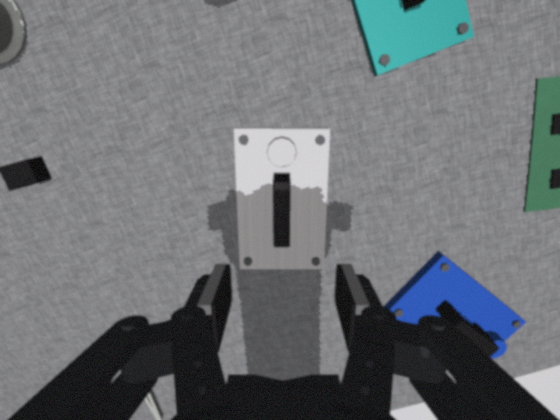

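The boss is at (281,152) and the handle top's centre at (282,217). My predictions were (283,154) and (283,217), so the pose holds to about 1 mm. The arm was still settling, so I'll re-read it.

Run:
```python
from h import *
from workcell import bot
for i in range(2):
    s=bot.sense();R,sh,o=rel(s,[.552,-.2155,.020],-18.1);print(s["time"],s["tcp_pos"],sh.round(1),o,s["joint_velocities"].round(3));bot.camera("wrist")
```

```text
1.75 [ 0.54730331 -0.21572743  0.09844312] [-5.1 78.4 -1.7] [-3.14060491930168, 0.0009877342881136138] [ 0.016 -0.026  0.008  0.007 -0.012  0.131  0.01 ]
1.8 [ 0.54733346 -0.21619781  0.10056381] [-4.9 80.5 -2.1] [-3.141422301165223, 0.00017035242457034305] [ 0.012 -0.056 -0.    -0.058 -0.005  0.047  0.003]
```

>>> move_arm(targets=[[[0,15,0,0],[0,30,0,0],[0,45,0,0],[0,45,0,0],[0,45,0,0]]])

```text
time: 2.35
tcp_pos: [0.5506, -0.2174, 0.0595]
eef_rot: [-0.326, -2.05, 2.05]
ft_force: [-0.2, -1.2, 0.4]
finger_gap: 0.6
```

Run:
```python
from h import *
from workcell import bot
s=bot.sense();R,sh,o=rel(s,[.552,-.2155,.020],-18.1);print(s["time"],s["tcp_pos"],sh.round(1),o,s["joint_velocities"].round(3))
c=bot.camera("wrist");pickle.dump(c,open("pics/w3.pkl","wb"));cv2.imwrite("pics/w3.png",c["image"][:,:,::-1])
```

```text
2.35 [ 0.55062738 -0.21738913  0.05946184] [-0.7 39.5 -2.2] [3.1411548523001773, -0.0004378012896160136] [ 0.    -0.015  0.    -0.015  0.002 -0.     0.   ]
```

View pics/w3.png

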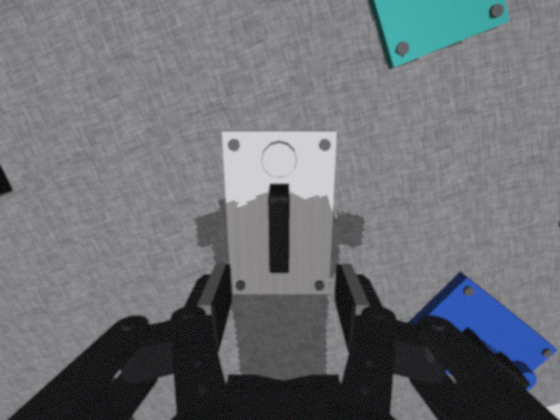

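The handle is centred at (279.5,~237), a few pixels left of the jaw centre at 283.5. That agrees with the −2 mm correction along z. Descending now.

>>> move_arm(targets=[[[-1,12,-2,0],[-1,26,-2,0],[-1,39,-2,0],[-1,39,-2,0],[-1,39,-2,0]]])

```text
time: 2.9
tcp_pos: [0.5519, -0.2156, 0.02]
eef_rot: [-0.325, -2.05, 2.05]
ft_force: [-0.3, -0.4, -0.2]
finger_gap: 0.601
```

Run:
```python
from h import *
from workcell import bot
s=bot.sense();R,sh,o=rel(s,[.552,-.2155,.020],-18.1);print(s["time"],s["tcp_pos"],sh.round(1),o,s["ft_force"])
c=bot.camera("wrist");cv2.imwrite("pics/w4.png",c["image"][:,:,::-1])
for p,z,n in(((279,131),.012,"far"),((279,294),.012,"near"),((279,159),.028,"boss"),((279.5,237),.046,"handle")):print(n,onz(pickle.load(open("pics/w3.pkl","rb")),p,z))
```

```text
2.9 [ 0.55193974 -0.215637    0.02002434] [-0.   0.  -0.1] [3.141290483154077, -0.00030217043571617656] [-0.31234417 -0.37107805 -0.19455704]
far [ 0.61459016 -0.23494804  0.012     ]
near [ 0.49038251 -0.19383525  0.012     ]
boss [ 0.59822563 -0.2297193   0.028     ]
handle [ 0.55184466 -0.21492376  0.046     ]
```

View pics/w4.png

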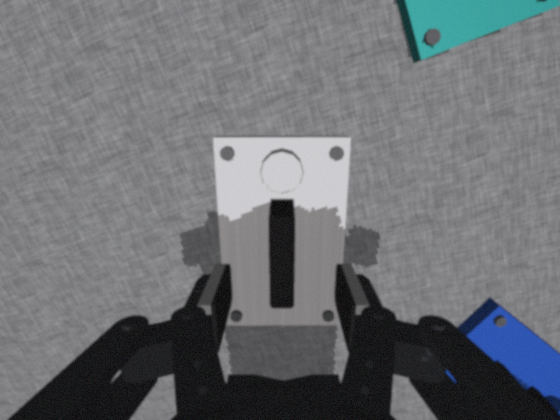

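The handle is centred between the fingers at (282,255). Closing on it.

>>> move_arm(targets=[[[0,0,0,0],[0,0,0,0],[0,0,0,0],[0,0,0,0],[0,0,0,0]]], jaw=-1, newtons=100)

```text
time: 3.45
tcp_pos: [0.5525, -0.2159, 0.021]
eef_rot: [-0.327, -2.051, 2.051]
ft_force: [-0.6, 1.3, -0.0]
finger_gap: 0.002
```

>>> move_arm(targets=[[[0,0,0,0],[0,0,0,0],[0,-10,0,0],[0,-30,0,0],[0,-50,0,0]]])

```text
time: 3.95
tcp_pos: [0.5522, -0.2157, 0.0717]
eef_rot: [-0.326, -2.051, 2.05]
ft_force: [1.0, 0.4, 0.4]
finger_gap: -0.004
```

Run:
```python
from h import *
from workcell import bot
c=bot.camera("wrist");cv2.imwrite("pics/w5.png",c["image"][:,:,::-1])
s=bot.sense();print(s["time"],s["tcp_pos"],s["ft_force"],s["finger_gap"])
```

```text
4.0 [ 0.55472935 -0.21657608  0.07546554] [1.94228476 0.2956691  2.01158478] -0.0021786090467865765
```

View pics/w5.png

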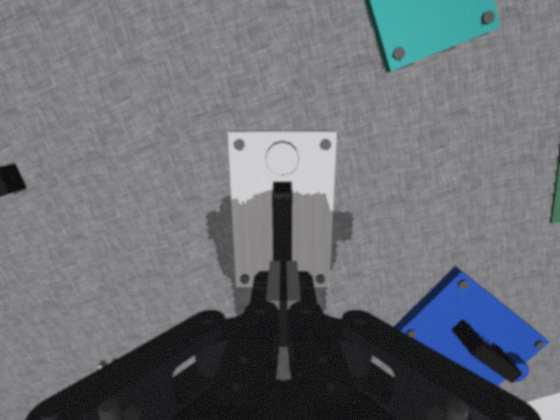

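The jaws shut fully (gap 0) and the cover stayed on the bench, so the pinch missed. I'll check where the camera sees the finger tips against the reported TCP.

Run:
```python
from h import *
from workcell import bot
c=bot.camera("wrist");s=bot.sense();R=cv2.Rodrigues(np.array(s["eef_rot"]))[0]
print(s["tcp_pos"],"cam",-np.array(c["R"]).T@c["t"])
for b in(0,-10,-20,-40): print(b,proj(c,s["tcp_pos"]+R[:,1]*b/1000))
for n in("top","scene"):
    k=bot.camera(n);pickle.dump(k,open(f"pics/{n}1.pkl","wb"));print(n,proj(k,s["tcp_pos"]),proj(k,[.552,-.2155,.046]))
    p=proj(k,s["tcp_pos"]).astype(int);crop(k["image"],p[0]-50,p[1]-40,p[0]+50,p[1]+40,4,f"pics/{n}1c.png")
a=np.hstack([cv2.imread("pics/top1c.png"),cv2.imread("pics/scene1c.png")]);cv2.imwrite("pics/ts1.png",a)
```

```text
[ 0.55475128 -0.21663181  0.07423169] cam [ 0.63083276 -0.24074089  0.25793679]
0 [283.75794841 245.024286  ]
-10 [283.81385316 251.8397349 ]
-20 [283.87557101 259.36736541]
-40 [284.0204382  277.05110589]
top [356.1836287  209.92418057] [353.8716994 211.382914 ]
scene [244.37003304 177.47933986] [246.03269503 184.99742549]
```

View pics/ts1.png

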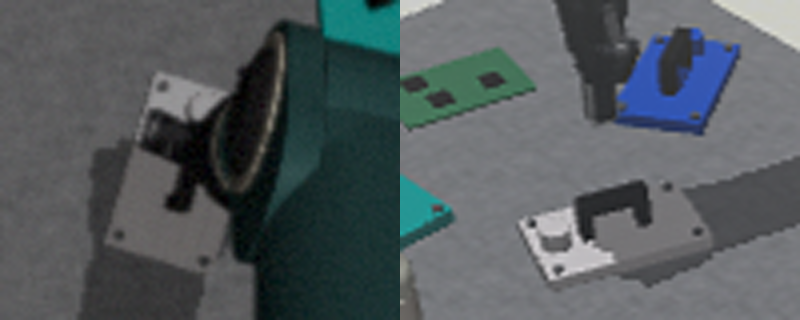

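Run:
```python
from h import *
from workcell import bot
c=bot.camera("wrist");pickle.dump(c,open("pics/w6.pkl","wb"))
g=np.clip(c["image"].astype(float)*2.2,0,255).astype(np.uint8);crop(g,223,160,343,320,3.7,"pics/w6a.png")
k=pickle.load(open("pics/scene1.pkl","rb"))
g=np.clip(k["image"].astype(float)*2.2,0,255).astype(np.uint8);crop(g,214,130,274,210,7.4,"pics/s6a.png")
a,b=cv2.imread("pics/w6a.png"),cv2.imread("pics/s6a.png");h=min(len(a),len(b));cv2.imwrite("pics/ws6.png",cv2.resize(np.hstack([a[:h],b[:h]]),None,fx=.88,fy=.88))
print(bot.sense()["tcp_pos"],tri([(c,(283,262)),(k,(243.2,167.4))]))
```

```text
[ 0.55206424 -0.21578233  0.07067928] (array([ 0.55767578, -0.21722789,  0.10910675]), [0.0024263998667002715, 0.00242639986670012])
```

View pics/ws6.png

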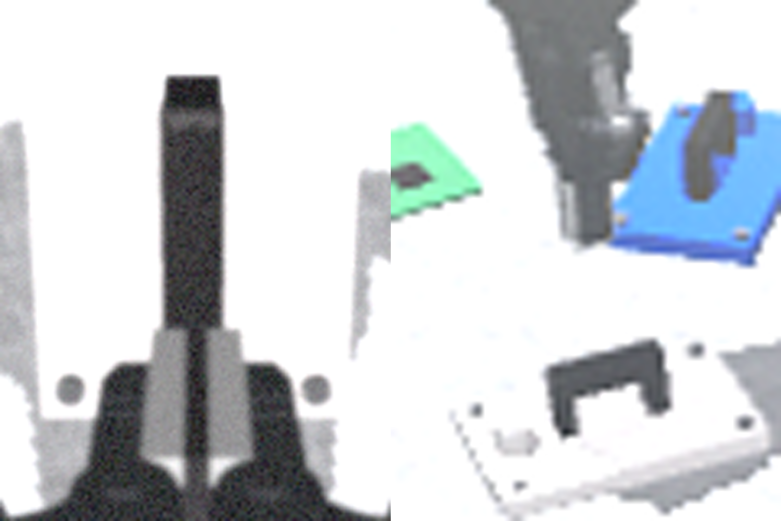

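Run:
```python
from h import *
from workcell import bot
k=bot.camera("scene");c=bot.camera("wrist");s=bot.sense();R=cv2.Rodrigues(np.array(s["eef_rot"]))[0];print(s["tcp_pos"],R.round(3).tolist(),s["qpos"].round(3).tolist(),s["finger_gap"])
for b in range(0,50,8): X=s["tcp_pos"]-R[:,1]*b/1000;print(b,proj(k,X).round(1),proj(c,X).round(1))
a=k["image"][130:210,214:274]
crop(np.clip(k["image"].astype(float)*2,0,255).astype(np.uint8),214,130,274,180,10,"pics/s7.png")
# finger columns
i=k["image"][:, 238:250].min(2); print(i[155:175])
```

```text
[ 0.55166465 -0.2156195   0.06998245] [[-0.95, -0.002, -0.311], [0.311, 0.0, -0.95], [0.002, -1.0, 0.0]] [0.401, 0.527, -0.111, 1.833, 0.079, 0.787, -1.637] 0.001991770673649064
0 [245.5 178.4] [283.7 245.9]
8 [245.3 176.2] [283.7 251.3]
16 [245.1 173.9] [283.8 257.2]
24 [244.9 171.7] [283.8 263.6]
32 [244.7 169.4] [283.9 270.6]
40 [244.5 167.1] [283.9 278.2]
48 [244.3 164.8] [284.  286.6]
[[119  74  47  48  48  48  47  49  48  48  48  47]
 [122 120  68  47  47  48  48  48  48  50  50  49]
 [122 114  66  47  49  49  47  49  50  49  48  47]
 [123 114  74  63  49  46  45  48  47  46  66  95]
 [122 122  84  88  73  50  47  47  48  46  99  93]
 [121 122  77  81  70  50  47  49  48  47  82  60]
 [119 121  78  81  79  54  47  49  48  46  76  56]
 [118 121  77  76  78  55  46  49  48  47  72  69]
 [122 121  83  77  90  59  45  49  47  46  73  80]
 [120 121  93  79  90  60  47  48  46  46  62  55]
 [122 123 102  72  87  58  46  47  48  46  61  51]
 [119 121 108  72  84  62  46  45  46  42  70  53]
 [112 116 122 100  90  66  45  55  61  71  64  44]
 [116 116 120 123 101  88  85  99 102 120 104  97]
 [122 121 120 119 115 117 118 119 118 120 122 121]
 [117 120 120 120 121 121 120 118 119 120 121 122]
 [119 120 117 118 120 120 122 121 121 121 124 122]
 [121 121 120 123 124 122 118 119 119 123 124 122]
 [120 116 116 119 119 119 120 121 120 119 120 120]
 [118 117 117 117 116 119 122 123 120 118 117 119]]
```

View pics/s7.png

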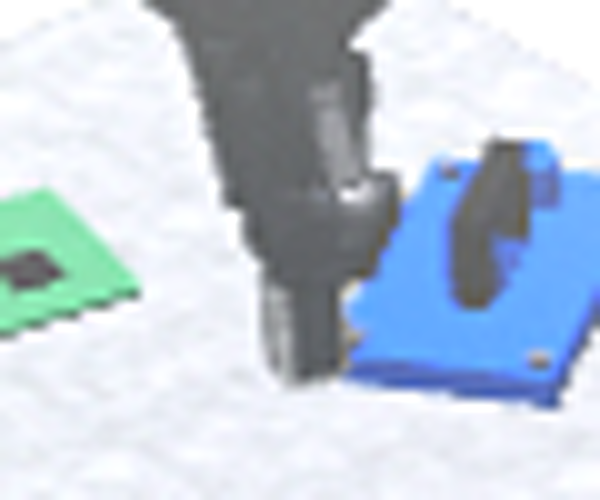

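Run:
```python
from h import *
from workcell import bot
k=pickle.load(open("pics/scene1.pkl","rb"));c=pickle.load(open("pics/w6.pkl","rb"));s=bot.sense();R=cv2.Rodrigues(np.array(s["eef_rot"]))[0]
for b in (25,30,35,40):
  for x in(-11,0,11): 
    X=s["tcp_pos"]-R[:,1]*b/1000+R[:,0]*x/1000;print(b,x,proj(k,X).round(1),proj(c,X).round(1))
```

```text
25 -11 [241.3 172.3] [283.8 246.6]
25 0 [244.9 171.4] [283.8 264.9]
25 11 [248.4 170.5] [283.8 282.4]
30 -11 [241.2 170.9] [283.8 250.5]
30 0 [244.7 170. ] [283.8 269.2]
30 11 [248.3 169.1] [283.8 287.1]
35 -11 [241.  169.4] [283.9 254.6]
35 0 [244.6 168.5] [283.9 273.7]
35 11 [248.2 167.7] [283.8 292. ]
40 -11 [240.9 168. ] [283.9 258.9]
40 0 [244.5 167.1] [283.9 278.5]
40 11 [248.  166.2] [283.9 297.2]
```

The scene and wrist views agree that the real finger tips end about 38 mm short of the reported TCP. They are at z≈0.107 when the state says 0.070, which explains the empty pinch. The lateral position agrees. I'll trust the pictures, reopen, and come down in stages while checking.

>>> move_arm(targets=[[[0,0,0,0],[0,0,0,0],[0,0,0,0],[0,20,0,0],[0,40,0,0]]], jaw=0, newtons=60)

```text
time: 4.8
tcp_pos: [0.5531, -0.2161, 0.0309]
eef_rot: [-0.329, -2.051, 2.052]
ft_force: [-0.1, -0.4, -0.1]
finger_gap: 0.497
```

>>> move_arm(targets=[[[0,8,0,0],[0,16,0,0],[0,24,0,0],[0,24,0,0],[0,24,0,0]]])

```text
time: 5.3
tcp_pos: [0.5526, -0.216, 0.0071]
eef_rot: [-0.327, -2.051, 2.051]
ft_force: [0.6, 0.0, -0.4]
finger_gap: 0.497
```

```bash
cat > look.py <<'E'
from h import *
from workcell import bot
import sys
n=sys.argv[1];x0,y0,x1,y1=map(int,sys.argv[2:6])
k=bot.camera("scene");c=bot.camera("wrist");s=bot.sense();pickle.dump((k,c,s),open(f"pics/{n}.pkl","wb"))
f=lambda i:np.clip(i.astype(float)*1.8,0,255).astype(np.uint8)
a=cv2.resize(f(c["image"])[:,:,::-1],(400,300));w=400/(x1-x0)
b=cv2.resize(f(k["image"])[y0:y1,x0:x1,::-1],(400,300),interpolation=cv2.INTER_CUBIC)
cv2.imwrite(f"pics/{n}.png",np.hstack([a,b]))
print(s["time"],s["tcp_pos"].round(4),s["ft_force"].round(2),s["ft_torque"].round(2),round(s["finger_gap"],3),s["eef_rot"].round(3))
E
python3 look.py L1 208 155 288 215
```

```text
5.4 [ 0.5529 -0.216   0.0075] [-0.27 -0.06  0.04] [-0.09  0.03 -0.02] 0.506 [-0.328 -2.051  2.051]
```

View pics/L1.png

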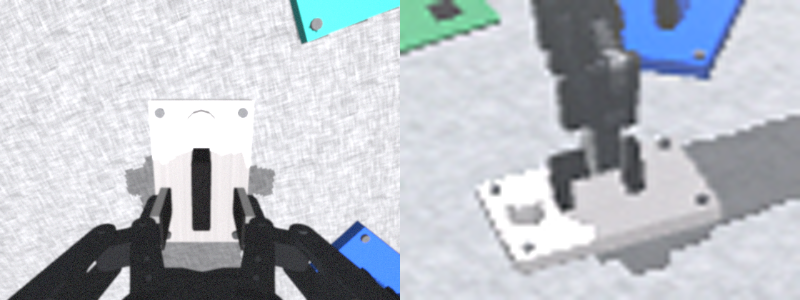

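The fingers are now beside the bar, and one finger hides its middle in the scene view at (600,150). I'll lower slowly and watch the force.

>>> move_arm(targets=[[[1,5,0,0],[1,10,0,0],[1,15,0,0],[1,20,0,0],[1,20,0,0]]])

```text
time: 5.9
tcp_pos: [0.5507, -0.2153, -0.0142]
eef_rot: [-0.325, -2.05, 2.05]
ft_force: [0.2, -0.8, -0.1]
finger_gap: 0.498
```

```bash
python3 look.py L2 208 155 288 215
```

```text
6.0 [ 0.5513 -0.2155 -0.0134] [-0.1  -0.11 -0.88] [ 0.03 -0.02 -0.02] 0.501 [-0.327 -2.05   2.05 ]
```

View pics/L2.png

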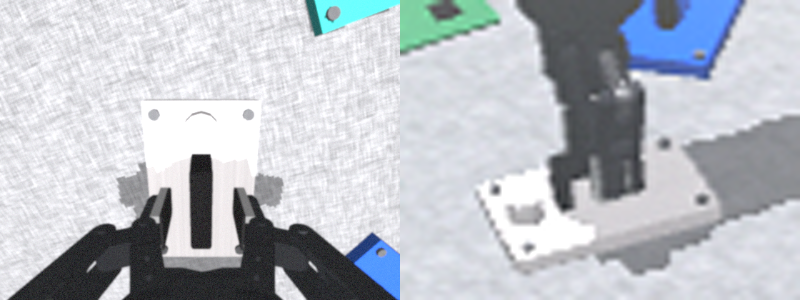

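The tips are well below the bar top and there is no contact force. Closing.

>>> move_arm(targets=[[[0,0,0,0],[0,0,0,0],[0,0,0,0],[0,0,0,0],[0,0,0,0]]], jaw=-1, newtons=90)

```text
time: 6.5
tcp_pos: [0.5518, -0.2156, -0.0126]
eef_rot: [-0.328, -2.051, 2.051]
ft_force: [-2.0, 0.7, 6.1]
finger_gap: 0.14
```

```bash
python3 look.py L3 208 155 288 215
```

```text
6.6 [ 0.5517 -0.2156 -0.0126] [-1.3   0.03  6.01] [0.13 0.27 0.04] 0.136 [-0.328 -2.051  2.051]
```

View pics/L3.png

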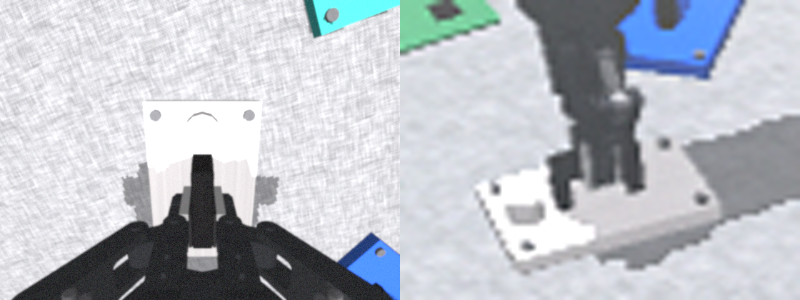

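The gap is 0.138, about 12 mm, so the bar is held. Lifting.

>>> move_arm(targets=[[[0,-10,0,0],[0,-30,0,0],[0,-60,0,0],[0,-95,0,0],[0,-130,0,0]]])

```text
time: 7.1
tcp_pos: [0.5504, -0.2153, 0.1175]
eef_rot: [-0.325, -2.05, 2.049]
ft_force: [0.8, -0.1, -2.7]
finger_gap: 0.141
```

```bash
python3 look.py L4 188 110 308 200;python3 - <<'E'
from h import *
from workcell import bot
s=bot.sense();print(rel(s,[.536,.2675,.12],-15.1)[1:],s["qpos"].round(2))
E
```

```text
7.2 [ 0.5547 -0.2167  0.1219] [ 0.35 -0.49 -2.39] [-0.09 -0.08  0.02] 0.144 [-0.337 -2.052  2.056]
(array([ 1.68429483e+02,  2.33735722e-01, -4.54344478e+02]), [3.0886833916626073, -0.05290926192718581]) [ 0.41  0.46 -0.12  1.8   0.07  0.88 -1.63]
```

View pics/L4.png

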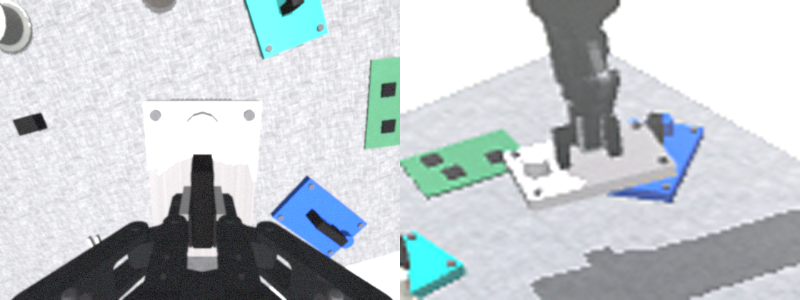

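The cover hangs level in the grip at about 2.4 N, which is plausible at ~0.25 kg. Carrying it to the fixture.

>>> move_arm(targets=[[[8,0,-20,0],[20,0,-55,-0.01],[35,0,-95,-0.02],[50,0,-135,-0.03],[65,0,-175,-0.05]]])

```text
time: 7.7
tcp_pos: [0.5426, -0.0276, 0.1156]
eef_rot: [-0.276, -2.078, 2.079]
ft_force: [0.7, -0.2, -3.0]
finger_gap: 0.138
```

Run:
```python
from h import *
from workcell import bot
s=bot.sense();print(rel(s,[.536,.2675,.12],-15.1)[1:],s["qpos"].round(2))
```

```text
(array([  83.98500821,   -4.41301253, -282.92468154]), [3.1389829797308892, -0.002609673858903997]) [ 0.14  0.4  -0.18  1.92  0.1   0.83 -1.93]
```

>>> move_arm(targets=[[[12,0,-40,0],[24,0,-80,0],[36,0,-120,0],[48,0,-160,0],[60,0,-200,0]]])

```text
time: 8.2
tcp_pos: [0.5375, 0.1808, 0.1155]
eef_rot: [-0.276, -2.077, 2.08]
ft_force: [0.7, -0.5, -3.0]
finger_gap: 0.142
```

```bash
python3 look.py L5 320 190 440 280
python3 - <<'E'
from h import *
from workcell import bot
s=bot.sense();print(rel(s,[.536,.2675,.12],-15.1)[1:],s["qpos"].round(2))
E
```

```text
8.3 [0.5364 0.1878 0.1158] [-0.85  0.4  -4.44] [0.03 0.06 0.02] 0.142 [-0.266 -2.088  2.08 ]
(array([ 20.54501132,  -3.82159541, -77.00347552]), [-3.1342122980333524, 0.007380355556440676]) [-0.2   0.44 -0.24  1.86  0.13  0.86 -2.33]
```

View pics/L5.png

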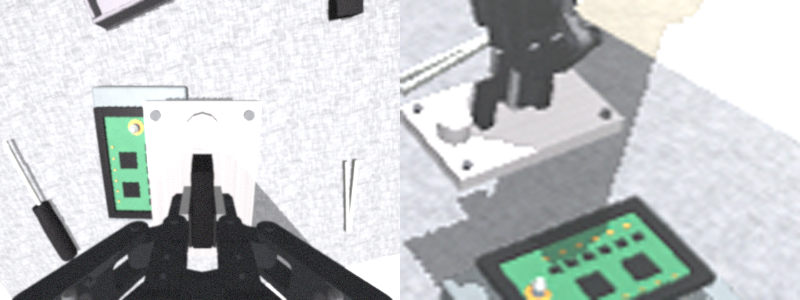

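The pin is visible in the wrist view at about (187,178) full-scale, and the held boss at about (282,165). I'll refine the pin from three views and the boss relative to the tool.

Run:
```python
from h import *
k,c,s=pickle.load(open("pics/L5.pkl","rb"));S=pickle.load(open("pics/scene0.pkl","rb"));T=pickle.load(open("pics/top0.pkl","rb"))
f=lambda i:np.clip(i.astype(float)*1.5,0,255).astype(np.uint8)
a=[cv2.resize(f(i)[y:y+h,x:x+w],(400,300),interpolation=cv2.INTER_CUBIC) for i,x,y,w,h in((c["image"],167,160,40,30),(c["image"],240,145,80,60),(T["image"],177,194,20,15),(S["image"],351,267,20,15))]
cv2.imwrite("pics/crops2.png",np.vstack([np.hstack(a[:2]),np.hstack(a[2:])])[:,:,::-1])
```

```text
(no output)
```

View pics/crops2.png

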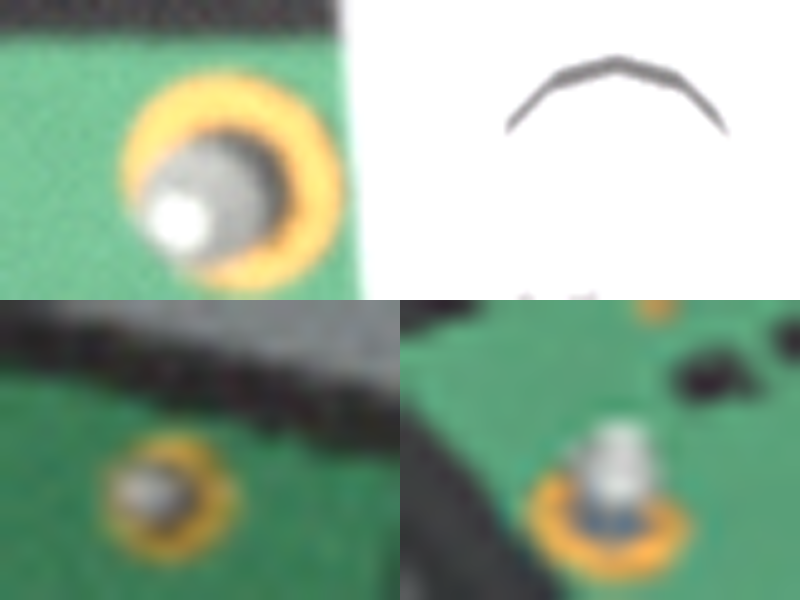

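Run:
```python
from h import *
k,c,s=pickle.load(open("pics/L5.pkl","rb"));S=pickle.load(open("pics/scene0.pkl","rb"));T=pickle.load(open("pics/top0.pkl","rb"))
w=(184.5,181.3);t=(184.2,203.2);sc=(361.8,273.3)
print("all",tri([(c,w),(T,t),(S,sc)]),"\nTS",tri([(T,t),(S,sc)]),"\nWS",tri([(c,w),(S,sc)]),"\n",[onz(a,p,.064).round(4) for a,p in((c,w),(T,t),(S,sc))])
# held cover: white mask front edge/corners
for n,z in(("L3",.012),("L5",None)):
    k,c,s=pickle.load(open(f"pics/{n}.pkl","rb"));
    if z is None: z=s["tcp_pos"][2]+.0126+.012
    m=(c["image"].min(2)>160).astype(np.uint8)
    cts=max(cv2.findContours(m,cv2.RETR_EXTERNAL,cv2.CHAIN_APPROX_NONE)[0],key=cv2.contourArea)[:,0]
    print(n,cts.min(0),cts.max(0))
    R=cv2.Rodrigues(np.array(s["eef_rot"]))[0]
    r0=cts[:,1].min()
    L=[];
    # left/right edges over first 40 rows, front edge
    for row in range(r0+6,r0+46,4):
        xs=cts[abs(cts[:,1]-row)<1][:,0];L.append((R.T@(onz(c,(xs.min()-.5,row),z)-s["tcp_pos"])*1e3,R.T@(onz(c,(xs.max()+.5,row),z)-s["tcp_pos"])*1e3))
    L=np.array(L);print("left z",L[:,0,2].round(1),"right z",L[:,1,2].round(1),"x",L[[0,-1],0,0].round(1))
    print("front x",[(R.T@(onz(c,(u,cts[cts[:,0]==u][:,1].min()-.5),z)-s["tcp_pos"])*1e3)[0].round(1) for u in range(cts[:,0].min()+15,cts[:,0].max()-15,20)])
```

```text
all (array([0.58223764, 0.25498893, 0.0650668 ]), [0.0015875536063107393, 0.0012984290022030535, 0.0011514284333787358]) 
TS (array([0.58112555, 0.25458909, 0.06436113]), [0.0007647961266411685, 0.0007647961266409922]) 
WS (array([0.58308743, 0.25566083, 0.06631175]), [0.0010450628042221169, 0.0010450628042219959]) 
 [array([0.5836, 0.2558, 0.064 ]), array([0.5816, 0.2541, 0.064 ]), array([0.5803, 0.2549, 0.064 ])]
L3 [200 142] [365 246]
left z [-40.8 -41.  -41.1 -40.8 -40.9 -41.1 -41.2 -40.9 -41.  -41.2] right z [39.8 39.9 40.1 39.7 39.9 40.  39.7 39.8 40.  39.7] x [-62.9 -44.9]
front x [np.float64(-65.5), np.float64(-65.5), np.float64(-65.9), np.float64(-65.9), np.float64(-65.9), np.float64(-65.9), np.float64(-65.5)]
L5 [200 142] [366 252]
left z [-44.3 -44.  -43.6 -43.8 -43.9 -44.1 -43.7 -43.9 -44.1 -44.2] right z [36.8 36.9 37.1 36.7 36.9 37.  37.2 36.8 37.  37.1] x [-62.1 -44. ]
front x [np.float64(-65.2), np.float64(-65.1), np.float64(-65.1), np.float64(-65.1), np.float64(-65.1), np.float64(-65.1), np.float64(-65.1)]
```

Pin tip is about (0.582, 0.255, 0.065). The socket sits at tool (−47.6, −, −0.6), so the TCP target is (0.536, 0.267).

Run:
```python
from h import *
from workcell import bot
s=bot.sense();print(s["tcp_pos"],rel(s,[.5359,.2669,.085],-15.1)[1:],s["joint_velocities"].round(3))
```

```text
[0.53635557 0.18782081 0.11583618] (array([ 20.38325518,  31.17564261, -76.27055989]), [-3.1342122980333524, 0.007380355556440676]) [ 0.059 -0.013  0.071  0.03   0.037  0.021  0.051]
```

>>> move_arm(targets=[[[7,0,-25,0],[14,0,-50,0],[20,10,-73,0.003],[20,20,-73,0.003],[20,20,-73,0.003]]])

```text
time: 8.8
tcp_pos: [0.5365, 0.2545, 0.094]
eef_rot: [-0.275, -2.073, 2.08]
ft_force: [-0.6, -0.9, -3.6]
finger_gap: 0.14
```

>>> move_arm(targets=[[[0,0,0,0],[0,0,0,0],[0,0,0,0],[0,0,0,0],[0,0,0,0]]])

```text
time: 9.3
tcp_pos: [0.539, 0.2552, 0.0972]
eef_rot: [-0.282, -2.078, 2.077]
ft_force: [0.4, -0.2, -3.4]
finger_gap: 0.143
```

```bash
cat > st.py <<'E'
from h import *
from workcell import bot
import sys
z=float(sys.argv[1]) if len(sys.argv)>1 else .05
s=bot.sense();r=rel(s,[.5359,.2669,z],-15.1);print(s["time"],"tcp",s["tcp_pos"].round(4),"to go",r[1].round(1),round(r[2][1],4),"F",s["ft_force"].round(2),"M",s["ft_torque"].round(2),"under",round(s["tcp_pos"][2]+.0126,4))
E
python3 look.py L6 310 200 430 290;python3 st.py .075
```

```text
9.4 [0.5389 0.2553 0.097 ] [ 0.02 -0.74 -2.67] [ 0.04 -0.    0.01] 0.142 [-0.282 -2.078  2.077]
9.4 tcp [0.5389 0.2553 0.097 ] to go [  5.9  22.  -10.4] -0.0059 F [ 0.02 -0.74 -2.67] M [ 0.04 -0.    0.01] under 0.1096
```

View pics/L6.png

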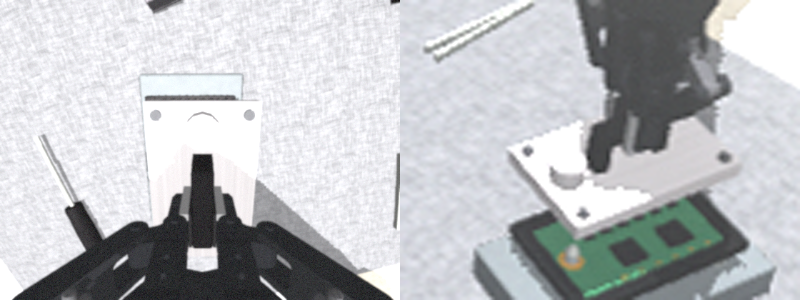

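The cover hangs just right of the fixture, with the boss at scene crop (568,170) and the pin at (573,250). It needs another 6 mm and −10 mm sideways.

>>> move_arm(targets=[[[3,5,-5,-0.003],[6,12,-10,-0.006],[6,20,-10,-0.006],[6,28,-10,-0.006],[6,28,-10,-0.006]]])

```text
time: 9.9
tcp_pos: [0.5345, 0.2659, 0.0669]
eef_rot: [-0.273, -2.078, 2.082]
ft_force: [0.8, 0.7, -2.3]
finger_gap: 0.142
```

>>> move_arm(targets=[[[0,0,0,0],[0,0,0,0],[0,0,0,0],[0,0,0,0],[0,0,0,0]]])

```text
time: 10.4
tcp_pos: [0.5358, 0.2667, 0.0691]
eef_rot: [-0.276, -2.081, 2.081]
ft_force: [-0.5, 0.0, -3.0]
finger_gap: 0.143
```

```bash
python3 look.py L7 310 210 430 300;python3 st.py .060
```

```text
10.5 [0.5357 0.2666 0.069 ] [-0.21  0.59 -2.77] [-0.01  0.04  0.01] 0.143 [-0.276 -2.081  2.081]
10.5 tcp [0.5357 0.2666 0.069 ] to go [-0.1  9.  -0.3] 0.0002 F [-0.21  0.59 -2.77] M [-0.01  0.04  0.01] under 0.0816
```

View pics/L7.png

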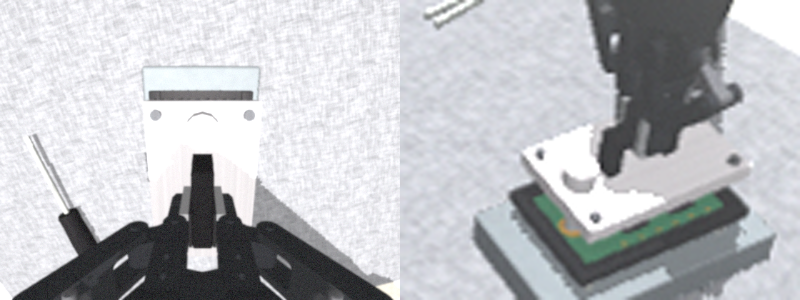

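Position and yaw match to 0.3 mm, and the cover is square with the carrier. Descending to feel for the pin.

>>> move_arm(targets=[[[0,5,0,0],[0,10,0,0],[0,14,0,0],[0,18,0,0],[0,20,0,0]]])

```text
time: 11.0
tcp_pos: [0.5353, 0.2665, 0.0481]
eef_rot: [-0.275, -2.08, 2.081]
ft_force: [0.4, -0.2, -3.1]
finger_gap: 0.145
```

>>> move_arm(targets=[[[0,0,0,0],[0,0,0,0],[0,0,0,0],[0,0,0,0],[0,0,0,0]]])

```text
time: 11.5
tcp_pos: [0.5358, 0.2667, 0.049]
eef_rot: [-0.276, -2.081, 2.081]
ft_force: [0.3, 0.6, -3.6]
finger_gap: 0.138
```

```bash
python3 look.py L8 310 210 430 300;python3 st.py .0414
```

```text
11.6 [0.5357 0.2667 0.0489] [-0.02 -0.39 -3.79] [-0.01 -0.    0.01] 0.143 [-0.276 -2.081  2.081]
11.6 tcp [0.5357 0.2667 0.0489] to go [-0.1  7.5 -0.3] 0.0002 F [-0.02 -0.39 -3.79] M [-0.01 -0.    0.01] under 0.0615
```

View pics/L8.png

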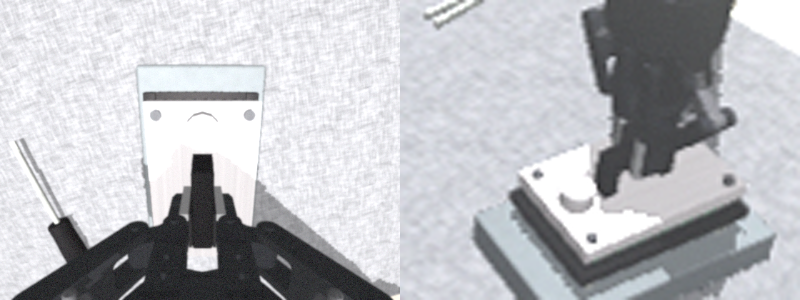

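No contact yet at underside ≈0.0615, so the pin's taper may already be inside the socket. Going down gently.

>>> move_arm(targets=[[[0,1,0,0],[0,2,0,0],[0,3,0,0],[0,4,0,0],[0,4,0,0]]])

```text
time: 12.1
tcp_pos: [0.536, 0.2669, 0.0448]
eef_rot: [-0.276, -2.082, 2.081]
ft_force: [1.4, 1.0, -3.8]
finger_gap: 0.142
```

```bash
python3 st.py .0414
```

```text
12.1 tcp [0.536  0.2669 0.0448] to go [0.1 3.4 0.1] 0.0005 F [ 1.44  1.01 -3.83] M [ 0.15 -0.29  0.07] under 0.0574
```

There is a small side force (+1.4, +1.0 N) as the pin reaches full diameter. I'll ease toward it and go down.

>>> move_arm(targets=[[[-0.4,0,-0.4,0],[-0.4,1,-0.4,0],[-0.4,2,-0.4,0],[-0.4,3,-0.4,0],[-0.4,3,-0.4,0]]])

```text
time: 12.6
tcp_pos: [0.5361, 0.267, 0.0417]
eef_rot: [-0.275, -2.081, 2.081]
ft_force: [1.6, 0.3, -4.1]
finger_gap: 0.139
```

```bash
python3 look.py L9 310 210 430 300;python3 st.py .0414
```

```text
12.7 [0.5361 0.267  0.0417] [ 0.88  0.54 -3.07] [ 0.14 -0.19  0.02] 0.143 [-0.275 -2.081  2.081]
12.7 tcp [0.5361 0.267  0.0417] to go [0.2 0.3 0.1] 0.0003 F [ 0.88  0.54 -3.07] M [ 0.14 -0.19  0.02] under 0.0543
```

View pics/L9.png

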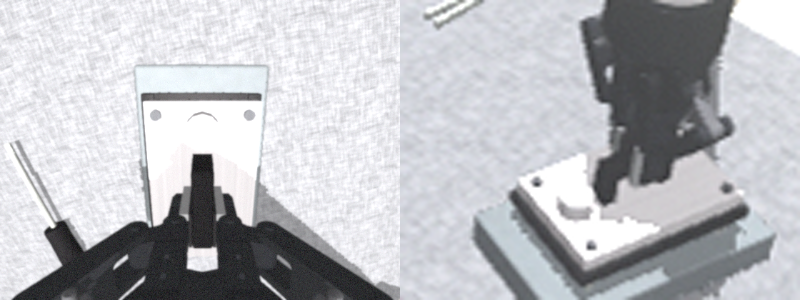

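The underside is at 0.0543, about 10 mm below the pin tip, with no upward load, so the cover is on the pin and about to meet the rim. Now pressing in steps.

>>> move_arm(targets=[[[-0.3,1,-0.2,0],[-0.3,2,-0.2,0],[-0.3,3,-0.2,0],[-0.3,4,-0.2,0],[-0.3,4,-0.2,0]]])

```text
time: 13.2
tcp_pos: [0.5362, 0.267, 0.038]
eef_rot: [-0.275, -2.08, 2.081]
ft_force: [-3.4, -1.4, 5.0]
finger_gap: 0.138
```

```bash
python3 st.py .0314
```

```text
13.2 tcp [0.5362 0.267  0.038 ] to go [0.3 6.6 0.2] 0.0003 F [-3.41 -1.36  4.96] M [-0.25  0.62 -0.05] under 0.0506
```

It is pressing the carrier: the upward load is about 7.6 N net and the carrier has sunk about 3.4 mm. The side force reversed, so I'll undo that nudge and continue.

>>> move_arm(targets=[[[0.3,1,0.2,0],[0.3,2,0.2,0],[0.3,3,0.2,0],[0.3,4,0.2,0],[0.3,4,0.2,0]]])

```text
time: 13.7
tcp_pos: [0.5363, 0.267, 0.0344]
eef_rot: [-0.276, -2.081, 2.081]
ft_force: [-3.5, -2.1, 7.5]
finger_gap: 0.141
```

```bash
python3 st.py .0314
```

```text
13.7 tcp [0.5363 0.267  0.0344] to go [0.3 3.  0.2] 0.0003 F [-3.47 -2.07  7.51] M [-0.37  0.69  0.02] under 0.047
```

>>> move_arm(targets=[[[0.5,1,0.3,0],[0.5,2,0.3,0],[0.5,3,0.3,0],[0.5,4,0.3,0],[0.5,4,0.3,0]]])

```text
time: 14.2
tcp_pos: [0.5363, 0.267, 0.0313]
eef_rot: [-0.277, -2.082, 2.081]
ft_force: [-3.3, -1.6, 12.5]
finger_gap: 0.143
```

```bash
python3 st.py .0314
```

```text
14.2 tcp [0.5363 0.267  0.0313] to go [ 0.4 -0.1  0.2] 0.0002 F [-3.32 -1.57 12.54] M [-0.46  0.84  0.03] under 0.0439
```

The net load is about 15 N and the sink about 10 mm. To confirm the stop, pushing 2 mm more should raise the force without further motion.

>>> move_arm(targets=[[[0,1,0,0],[0,2,0,0],[0,2,0,0],[0,2,0,0],[0,2,0,0]]])

```text
time: 14.7
tcp_pos: [0.5364, 0.2671, 0.0312]
eef_rot: [-0.278, -2.082, 2.081]
ft_force: [-7.4, -5.1, 25.7]
finger_gap: 0.14
```

```bash
python3 look.py L10 310 210 430 300;python3 st.py .0314
```

```text
14.8 [0.5365 0.267  0.0312] [-8.37 -5.42 25.88] [-1.13  1.83  0.02] 0.14 [-0.278 -2.082  2.081]
14.8 tcp [0.5365 0.267  0.0312] to go [ 0.5 -0.2  0.3] 0.0001 F [-8.37 -5.42 25.88] M [-1.13  1.83  0.02] under 0.0438
```

View pics/L10.png

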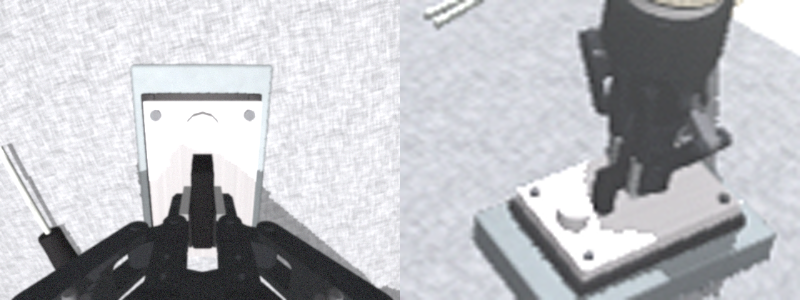

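The height held at 0.0312 while the load doubled, so it is at the stop. The cover lies flat and square. I'll ease slightly to a moderate hold.

>>> move_arm(targets=[[[0.4,-0.7,0.3,0],[0.4,-0.7,0.3,0],[0.4,-0.7,0.3,0],[0.4,-0.7,0.3,0],[0.4,-0.7,0.3,0]]])

```text
time: 15.3
tcp_pos: [0.5364, 0.2671, 0.0313]
eef_rot: [-0.279, -2.083, 2.081]
ft_force: [-6.0, -3.8, 20.2]
finger_gap: 0.137
```

Run:
```python
from workcell import bot
for i in range(3):
    bot.camera("top");s=bot.sense();print(s["time"],s["tcp_pos"],s["ft_force"].round(1),s["finger_gap"],abs(s["joint_velocities"]).max())
```

```text
15.35 [0.53640336 0.26705316 0.03126882] [-5.9 -2.7 19.5] 0.13870598095538825 0.001339477450640283
15.4 [0.53639984 0.26705296 0.03129027] [-6.7 -3.5 20.5] 0.13826838592304258 0.001423138186269928
15.45 [0.53641044 0.26707378 0.03127021] [-5.8 -3.2 19.8] 0.13744366592138837 0.0022503152128403626
```

Steady at the stop with about 20 N on the wrist. Handing in.

```bash
python3 -c "
from workcell import bot
print(bot.sign_off())"
```

```text
the job is handed in; nothing more can be done
None
```

I handed the job in at about 15.5 s, with the silver cover on the pin and the carrier pressed to its bottom stop. The gripper is still closed on the handle. Sign-off gave no verdict.

**Last checks**
- **Seating:** the cover slid onto the pin with only about 1.5 N of side force and met the rim at an underside height of about 54 mm.
- **Bottom stop:** the carrier sank about 10 mm, to an underside height of about 44 mm. A further 2 mm of commanded push raised the wrist force from 12.5 to 26 N with no motion, so it was on the stop. I then eased to a steady 20 N.
- **Hold:** the finger opening stayed at 0.14 with no sign of slip. The last pictures show the cover flat and square with the fixture.
- **Bystanders:** none were touched as far as the pictures showed, but I did not check each one at the end.

**What failed or disagreed**
- **First pinch:** it closed on nothing. Two views showed the real finger tips about 38 mm short of the reported TCP. I re-grasped by the pictures, at a reported z of about −13 mm, and it held.
- **Side load:** about 6–7 N remained at the end while pressing.
- **Grip opening:** it reads about 12 mm on the 14 mm bar.

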